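# Switch the antenna selector to the fitted antenna

### The arm

A 6-joint arm with a two-finger parallel gripper is mounted at the origin on the work surface. World frame = base frame: x ahead of the robot, y to its left, z up, the work surface at z = 0. Lengths are in m, angles in rad, forces in N, time in s.
With the tool pointing down it reaches from about 0.325 to 0.775 m from the base axis. Payload 9.3 kg.
Tool frame: the origin (TCP) lies between the finger pads; the fingertips stand 25 mm ahead of it and the grasp point (between the pads) lies 6 mm ahead of it (finger_overhang is the y of the fingertips in the tool frame, in m); y points along the fingers, x is the direction in which the jaws open and shut, and the axes are right-handed (so a half turn about y gives the same grasp; the last joint's range is limited). The gripper opens to 85 mm and grips with 20 to 120 N. Pads are 22 mm wide; open, the fingers measure 114 mm over their backs; the gripper's body (76 mm by 85 mm) begins 54 mm behind the grasp point. The pads swing forward as they close: fully open they stand 13 mm farther back than shut.
Start: joints at [1.006, 0.259, 0.021, 1.334, 0, 1.418], TCP at [0.22, 0.504, 0.256] pointing down, gripper open.
Joint ranges: [-3.04, 3.04], [-0.91, 1.82], [-1.04, 1.36], [-1.92, 1.95], [-1.52, 1.45], [-3.14, 3.14]. Speed limits (rad/s): [2.22, 2.22, 2.79, 3.14, 3.14, 3.14].

### API

Orientations are given as a unit quaternion [x, y, z, w].
In Python, from workcell import * gives the robot as it stands. The module is installed in compiled form; this text tells all that it offers.
- The arm moves only by the tool servo_tool, never from a script. Its argument "rows" is a list of rows, each a list of 6 numbers: the shift along the world's x, y, z in units of 60 mm (1.0 is 60 mm), then the turn, a rotation vector about the world's x, y, z in rad. A call has 1 to 20 rows; each row is the pose to reach, as a shift and turn from the pose measured when the call began; what a row does not reach only later rows make up. A row lasts 1/8 s, in which the tool goes at most 62.5 mm and 10.7 degrees, less where a joint would pass 70% of its speed; a pose out of reach is approached as far as the arm can. A call with a gripper value outside its range is refused whole. "jaw" is the opening, from 0 (shut) to 1 (fully open), set as the call begins (left out, the last holds). The fingers move at their own pace and stop on an object; the grip force is fixed at half the most. Time passes only in rows, so rows that repeat a pose let the fingers close. It gives the time, the measured TCP pose, the force and the opening at its end, in the units of the state.
- read_state(): the state, without advancing time (a new reading comes with each control period).
- read_camera(name): name is "side" or "top"; returns (picture, depth): 420x560x3 uint8, blue, green, red; 420x560 float32, m along the optical axis (not along the pixel's ray), 0 where there is no reading.
- camera_model(name): a dict with "fov_y" (degrees; the focal length in pixels is half the picture's height over the tangent of half this angle, whatever the lens; pixels are square), "cx", "cy" (the principal point, pixels), "rvec" (rotation vector, rad) and "tvec" (3), from world to camera coordinates, as OpenCV has them. Camera axes: x right, y down, z forward; pixel columns grow to the right and rows downward; lengths in m; the calibration is good to about 2 mm. A picture is of the moment at which its call begins. camera_model takes no time and is no camera call.
- hand_in(): hands the job in, once; it reports no verdict.
The state is a dict: "time_s": time; "joint_positions": joint angles; "qd": joint speeds; "tau": joint torques, N m; "ee_pos": TCP position; "eef_rot": TCP orientation; "wrist_force": force on the tool from outside, world axes, zero at the start; "moment": the same for the moment, N m; "opening": finger opening in m.
Only numpy, scipy, OpenCV 4.12 (cv2) and the standard library are available. Lean on these libraries where they do the work, as an engineer would, in place of code of your own. Each camera call takes 0.05 s, during which the arm holds its last target.

### The job

Switch the antenna box over to the socket that has the stub antenna screwed on: pull the sprung selector knob up out of its notch, turn it until its pointer faces that socket, and let it drop fully home in the notch there. Feel for the notch, never force the knob against its notches or its stop, then let go of it. Leave the mug, the bottle and the mouse where they are.

Things in the scene. Friction and masses are not known exactly. Their poses are not given: they have to be found in the camera images.
- box: Switch box, 220 (x) x 270 (y) x 55 mm high, fixed. Origin: centre of its underside; z up. The knob's shaft is at (-40, 0) mm in its frame. Four sockets on a 100 mm radius round the shaft, at -76, -40, 40 and 76 degrees from the box's x axis (counter-clockwise from above): one has the antenna, three have steel caps 22 mm wide, 16 mm high. At 0 degrees: a brass post, 8 mm high, the parked place.
- selector: The turning part of the knob. Origin: on the knob's upright axis, level with the top of the box (it does not rise with the knob); z up, x points where the pointer points. It turns about z with slight friction, up to 92 degrees either way from the box's x axis. It starts parked, pointing within 3 degrees of the box's x axis.
- knob (a joint): How far the knob is pulled up, m: 0 = fully home, 0.007 = its pin just clears the teeth, 0.012 = rigid upper stop. A spring pulls it down, 4 N when home, 7 N at the stop. Let go beside a notch, the pin stays standing on a tooth, 7 mm up; over a notch the spring drops it home. Forcing means over 25 N between the knob and the teeth or stop: 0.85 N m of twist with the pin against a tooth's side.
- pin (a point): Foot of the pin under the pointer, 34 mm from the axis, 6 mm wide. It drops between the 8 mm high teeth of a steel ring round the shaft: a wide gap at the parked place, one 7.6 mm notch (pin play 1.3 degrees either way) per socket. The ring is set carelessly: all notches are off the true socket directions by one unknown angle, up to 10 degrees either way, which no listed pose shows.
- knob_grip (a point): Middle of the knob's wing grip, on the axis, 41 mm above the top of the box when the knob is home; it rises with the knob. The black plastic wing is a bar 50 mm long along the pointer (x), 14 mm thick (y) and 34 mm high, its top 10 mm above this point; it stands on a 54 mm round skirt whose top is 24 mm below this point. The skirt and the pointer nose are 8 mm thick.
- pointer (a point): Tip of the pointer nose on the skirt, with a white line, 46 mm from the knob's axis.
- antenna_foot (a point): Foot of the stub antenna, on its axis, level with the top of the box: a steel nut 22 mm wide and 14 mm high with a tapered black rubber stub, 88 mm high in all. It is fixed, 100 mm from the knob's axis, on one of the four sockets.
- mug_mid (a point): White mug, 80 mm wide with a handle, 92 mm high, standing on the desk; this point is half-way up its axis.
- bottle_mid (a point): Drink bottle, 64 mm wide, 190 mm high, standing on the desk; this point is half-way up its axis.
- mouse_mid (a point): Black computer mouse, 108 x 62 x 34 mm, on the desk; this point is inside it, 15 mm up.

How it is judged:
On the way, in this order (a step that is already met when the one before it is completed fails the run):
1. the knob is pulled up clear of the ring's teeth (value of joint knob above 0.0068 m), for 0.1 s.
2. still out, the knob is turned towards the antenna's socket (horizontal distance between pointer and antenna_foot below 0.0588 m and value of joint knob above 0.005 m), for 0.1 s.
At the end, for the whole second after the job is handed in: The pointer faces the antenna's socket (pointer tip within 56.5 mm of the antenna's foot, seen from above: about 14 degrees, so in that socket's notch), the knob is fully home (within 1.5 mm) and still; the mug, bottle and mouse are within 20 mm of where they stood (horizontal distance between pointer and antenna_foot below 0.0565 m and value of joint knob below 0.0015 m and angular speed of selector below 0.1 rad/s and distance of each of mug_mid, bottle_mid, mouse_mid from where it was at the start of the episode below 0.02 m); the robot touches nothing.
It fails at once if the knob is forced: more than 25 N between the knob and its ring or stop (contact force between selector and box above 25 N).
It fails at once if a bystander is knocked: mug, bottle or mouse moved more than 20 mm (distance of any of mug_mid, bottle_mid, mouse_mid from where it was at the start of the episode above 0.02 m).
It also fails if it takes over 64 s, if anything falls off the work surface, if the arm or the gripper's body presses on something with over 40 N, if the wrist force passes 120 N, or if a joint passes its speed limit or range.

## Working session

There is one attempt and no reset: what is moved stays moved. The work goes in short steps, Python scripts to look and compute and a tool call to move; the robot and the scene stay as the last step left them, time stands still between calls to the robot, and variables do not carry over. Pictures are saved under pics/ and viewed, and the job is handed in when it is done.

Besides the shell and the picture viewer there is one more tool, called after "Request:" by a JSON object that holds its "api" and its "payload", one argument or row to a line. servo_tool: Moves the arm, as the interface text tells. Its arguments: {"type":"object","properties":{"rows":{"type":"array","items":{"type":"array","items":{"type":"number"}}},"jaw":{"type":"number"}},"required":["rows"]}

```bash
mkdir -p pics
python3 - <<'E'
from workcell import *
import cv2, numpy as np
s=read_state(); print(s)
for n in ("side","top"):
    p,d=read_camera(n); cv2.imwrite(f"pics/{n}0.png",p); np.savez(f"{n}0.npz",p=p,d=d); print(n,camera_model(n))
E
```

```text
{'time_s': 0.0, 'joint_positions': array([1.00636875e+00, 2.59199373e-01, 2.07672555e-02, 1.33370916e+00,
       2.21528748e-05, 1.41820744e+00]), 'qd': array([-0.00052157, -0.00175065, -0.00012539,  0.00120268, -0.00097594,
        0.00077213]), 'tau': array([-1.04403398e-04, -5.55644488e+01,  3.44529819e+01,  1.36880879e-02,
       -2.48726346e-04,  5.05693279e-06]), 'ee_pos': array([0.22002192, 0.50380469, 0.25566441]), 'eef_rot': array([ 0.59185992,  0.38676695, -0.38763912, -0.59148041]), 'wrist_force': array([-0.25710688, -0.02634452,  0.79579548]), 'moment': array([ 0.02404183, -0.00484785, -0.00380887]), 'opening': 0.08548023112543925}
side {'fov_y': 49.60471701342498, 'cx': 281.1066203797301, 'cy': 211.7171100774986, 'rvec': array([ 2.11055009, -0.33591224,  0.18446363]), 'tvec': array([-0.52247288,  0.15516653,  0.73766807])}
top {'fov_y': 52.72285324787151, 'cx': 272.6477687234672, 'cy': 212.16410185942192, 'rvec': array([ 2.22409527, -2.19082078,  0.09756011]), 'tvec': array([-0.00681274,  0.54491305,  0.95594438])}
```

View pics/side0.png

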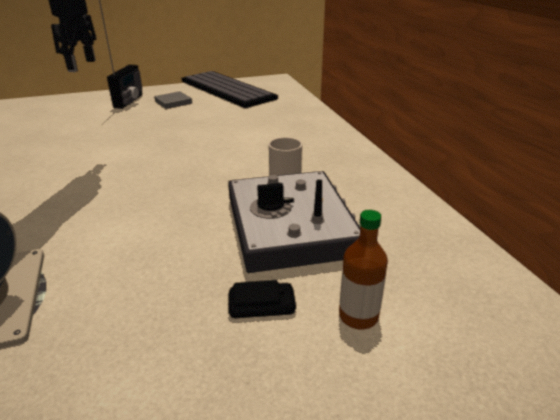

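View pics/top0.png

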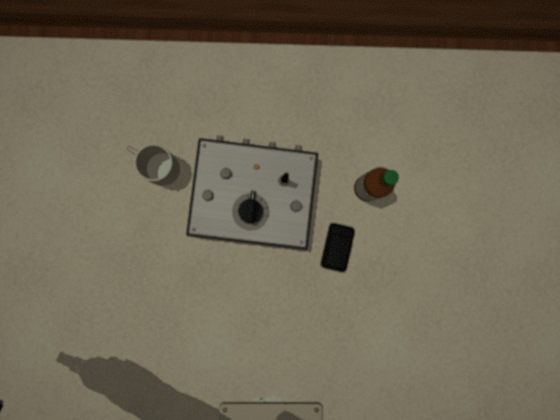

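The top view shows the box centred near (253,193), with the knob at (251,209) pointing up towards the post at (256,167). The antenna is at about (286,180), and the caps are at (226,173), (208,195) and (296,206). The antenna is therefore on the -40° socket, which I'll check by measuring.

```bash
cat > h.py <<'E'
import cv2, numpy as np
from workcell import *
def cam(n):
    m=camera_model(n); f=210/np.tan(np.radians(m['fov_y']/2))
    K=np.array([[f,0,m['cx']],[0,f,m['cy']],[0,0,1]]); R=cv2.Rodrigues(np.array(m['rvec']))[0]; return K,R,np.array(m['tvec'])
def onplane(n,u,v,z):
    K,R,t=cam(n); d=R.T@np.linalg.inv(K)@np.array([u,v,1.]); c=-R.T@t
    return c+d*(z-c[2])/d[2]
def cloud(n,d):
    K,R,t=cam(n); v,u=np.mgrid[:420,:560]
    P=np.stack([(u-K[0,2])/K[0,0]*d,(v-K[1,2])/K[1,1]*d,d],-1)
    W=(P-t)@R; W[d==0]=np.nan; return W
def proj(n,p):
    K,R,t=cam(n); q=K@(R@np.array(p)+t); return q[:2]/q[2]
E
python3 - <<'E'
from h import *
z=np.load('top0.npz'); p,d=z['p'],z['d']; W=cloud('top',d)
cv2.imwrite('pics/topcrop0.png',cv2.resize(p[130:255,180:325],None,fx=5,fy=4.8,interpolation=cv2.INTER_CUBIC))
for nm,u,v,h in [('c226',226,173,.071),('c208',208,195,.071),('c296',296,206,.071),('post',256,167,.063),('knobtop',251,209,.106)]:
    print(nm,onplane('top',u,v,h),W[v,u])
# wing top points
m=(W[...,2]>.095)&(W[...,2]<.125)&(np.hypot(W[...,0]-.5,W[...,1]-.0)<.3)
v,u=np.nonzero(m); print(len(v))
for a,b in zip(v,u):
    if 195<a<225 and 230<b<270: print(b,a,W[a,b].round(4))
s=np.load('side0.npz')
cv2.imwrite('pics/sidecrop0.png',cv2.resize(s['p'][160:270,220:370],None,fx=5,fy=5,interpolation=cv2.INTER_CUBIC))
E
```

```text
c226 [0.6250964  0.10536942 0.071     ] [0.62497581 0.10530371 0.07181207]
c208 [0.57661219 0.14308185 0.071     ] [0.57662831 0.14310249 0.07083103]
c296 [ 0.55596437 -0.04732208  0.071     ] [ 0.5558715  -0.0472123   0.07227463]
post [0.64075948 0.04076344 0.063     ] [0.64053058 0.04074929 0.06439405]
knobtop [0.54563079 0.04925786 0.106     ] [0.5456748  0.04927183 0.1053123 ]
428
249 198 [0.5685 0.0538 0.1059]
248 199 [0.5662 0.0558 0.1079]
249 199 [0.5664 0.0538 0.1056]
250 199 [0.5664 0.0517 0.106 ]
251 199 [0.5667 0.0497 0.1033]
252 199 [0.5668 0.0476 0.1022]
253 199 [0.5664 0.0454 0.1071]
254 199 [0.5668 0.0434 0.1029]
249 200 [0.5644 0.0538 0.1051]
250 200 [0.5644 0.0517 0.1052]
251 200 [0.5646 0.0496 0.1035]
252 200 [0.5642 0.0475 0.1085]
253 200 [0.5644 0.0454 0.1069]
254 200 [0.5645 0.0433 0.1062]
248 201 [0.5619 0.0557 0.1091]
249 201 [0.5623 0.0537 0.1055]
250 201 [0.562  0.0515 0.109 ]
251 201 [0.5626 0.0496 0.1017]
252 201 [0.5623 0.0475 0.106 ]
253 201 [0.5624 0.0454 0.105 ]
254 201 [0.5624 0.0433 0.1065]
248 202 [0.5602 0.0558 0.1053]
249 202 [0.56   0.0536 0.1072]
[... 3671 characters left out ...]
248 0.0552 0.1042]
249 219 [0.5248 0.053  0.1066]
250 219 [0.5248 0.051  0.1062]
251 219 [0.5247 0.0488 0.1089]
245 220 [0.5227 0.0614 0.103 ]
246 220 [0.5225 0.0591 0.1086]
247 220 [0.5227 0.0572 0.1059]
248 220 [0.5227 0.0551 0.1069]
249 220 [0.5227 0.053  0.1064]
250 220 [0.5227 0.0509 0.1068]
251 220 [0.5227 0.0488 0.108 ]
245 221 [0.5206 0.0613 0.1039]
246 221 [0.5206 0.0593 0.1037]
247 221 [0.5206 0.0571 0.1055]
248 221 [0.5206 0.055  0.1068]
249 221 [0.5205 0.0529 0.1088]
250 221 [0.5207 0.0509 0.1051]
251 221 [0.5206 0.0488 0.1084]
247 222 [0.5187 0.0572 0.1009]
248 222 [0.5185 0.055  0.1061]
249 222 [0.5186 0.053  0.1048]
250 222 [0.5187 0.0509 0.1042]
251 222 [0.5186 0.0488 0.1061]
```

```bash
sleep 1
python3 - <<'E'
from h import *
z=np.load('top0.npz'); p,d=z['p'],z['d']; W=cloud('top',d)
# refine caps: centroid of points within 14mm with height .066-.076
def cent(c,r,lo,hi):
    m=(np.hypot(W[...,0]-c[0],W[...,1]-c[1])<r)&(W[...,2]>lo)&(W[...,2]<hi)
    return W[m].mean(0),m.sum()
pts=[];mod=[]
for c,a in [((.625,.105),40),((.5766,.143),76),((.556,-.047),-76)]:
    q,n=cent(c,.02,.066,.078); print(q,n); pts.append(q[:2]); mod.append([100*np.cos(np.radians(a)),100*np.sin(np.radians(a))])
A=np.array(mod)/1000;B=np.array(pts)
a0=A-A.mean(0);b0=B-B.mean(0);H=a0.T@b0
th=np.arctan2(H[0,1]-H[1,0],H[0,0]+H[1,1]);R=np.array([[np.cos(th),-np.sin(th)],[np.sin(th),np.cos(th)]])
t=B.mean(0)-R@A.mean(0); print('yaw',np.degrees(th),'shaft',t,'res mm',1000*(A@R.T+t-B))
for a in(-40,0): print(a,R@np.array([.1*np.cos(np.radians(a)),.1*np.sin(np.radians(a))])+t)
# whole-box pixel corners check; antenna points
m=(W[...,2]>.075)&(W[...,2]<.15)&(W[...,0]>.5)&(W[...,0]<.75)&(W[...,1]<.02)&(W[...,1]>-.06)
print('antenna',W[m].mean(0),W[m].max(0),W[m].min(0),m.sum())
m=(W[...,2]>.099)&(W[...,2]<.112)&(np.hypot(W[...,0]-.545,W[...,1]-.05)<.035)
r=cv2.minAreaRect((W[m][:,:2]*1000).astype(np.float32)); print('wing',r,W[m].mean(0))
X=W[m][:,:2]; _,_,V=np.linalg.svd(X-X.mean(0)); print(np.degrees(np.arctan2(V[0,1],V[0,0])))
for nm,c in(('tip',(251,193)),): print(onplane('top',*c,.055+.017))
E
```

```text
[0.62584516 0.10795076 0.0707937 ] 77
[0.57711994 0.14599215 0.07056375] 80
[ 0.55702821 -0.0465861   0.07057528] 77
yaw -5.977019525469096 shaft [0.54299688 0.05214751] res mm [[ 0.03304065  0.14928172]
 [ 0.04126313  0.13832895]
 [-0.07430378 -0.28761067]]
-40 [ 0.61249156 -0.0197586 ]
0 [0.64245325 0.04173455]
antenna [ 0.60986005 -0.01855999  0.12066489] [ 0.61752592 -0.01164939  0.14563167] [ 0.60443122 -0.02636858  0.07502102] 67
wing ((543.168701171875, 52.15995788574219), (13.918227195739746, 49.85494613647461), 82.95445251464844) [0.54278986 0.05211646 0.10579676]
172.61250581007644
[0.58245308 0.05053984 0.072     ]
```

View pics/topcrop0.png

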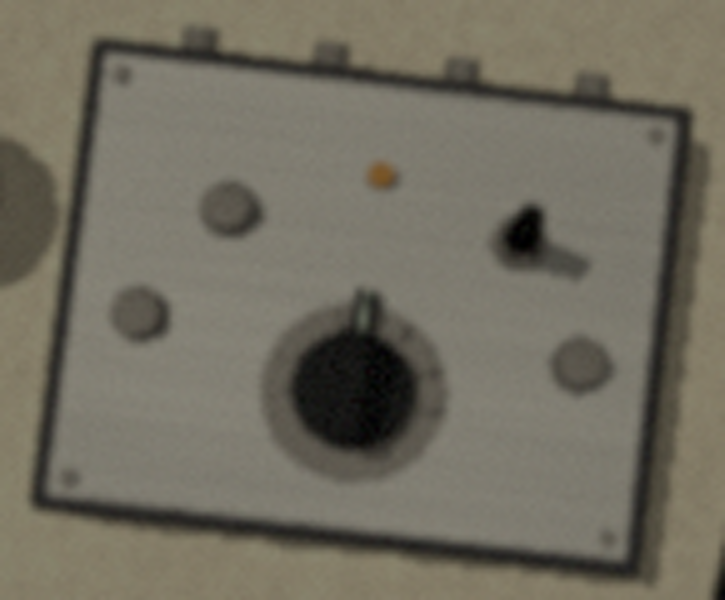

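View pics/sidecrop0.png

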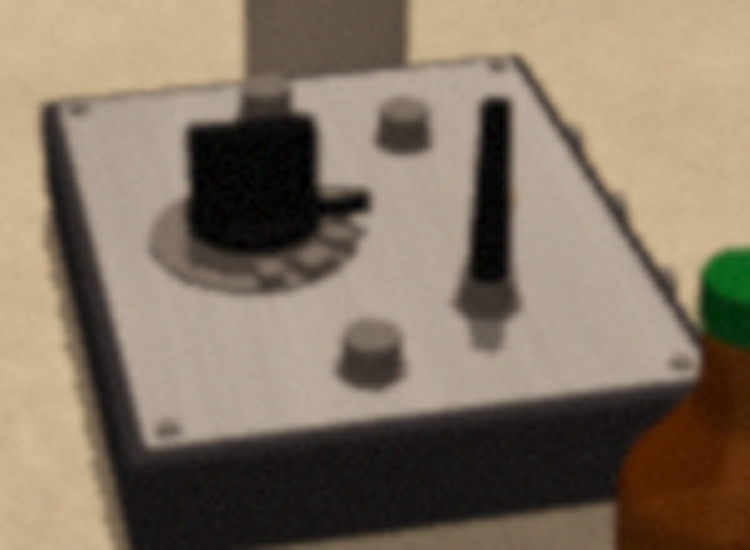

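The picture shows the notches as dark slots in the ring. I'll unwarp the ring to estimate its offset, and work out the tool yaw.

Run:
```python
from h import *
from scipy.spatial.transform import Rotation as Ro
s=read_state(); R=Ro.from_quat(s['eef_rot']).as_matrix(); print(R.round(3)); print('jaw yaw',np.degrees(np.arctan2(R[1,0],R[0,0])))
c=np.array([.543,.0521]); yaw=-5.98
for n in('side','top'):
    p=np.load(n+'0.npz')['p']
    # unwarp ring top: rows radius 20..50mm, cols angle -100..100 rel box
    out=[]
    for zz in(.063,):
        rr=np.linspace(.024,.052,57); aa=np.arange(-110,110.1,.5)
        M=np.zeros((len(rr),len(aa),2),np.float32)
        for i,r in enumerate(rr):
            for j,a in enumerate(aa):
                b=np.radians(a+yaw); M[i,j]=proj(n,[c[0]+r*np.cos(b),c[1]+r*np.sin(b),zz])
        im=cv2.remap(p,M[...,0],M[...,1],cv2.INTER_CUBIC)
        im=cv2.resize(im,(800,228)); im=cv2.convertScaleAbs(im,alpha=1.5)
        for a in range(-100,101,20):
            x=int((a+110)/220*800); cv2.line(im,(x,218),(x,228),(0,0,255)); cv2.putText(im,str(a),(x,212),0,.4,(0,0,255))
        out.append(im)
    cv2.imwrite(f'pics/unw_{n}.png',np.vstack(out))
a=cv2.imread('pics/unw_side.png');b=cv2.imread('pics/unw_top.png');cv2.imwrite('pics/unw.png',np.vstack([a,b]))
```

```text
[[ 0.4   -0.001 -0.916]
 [ 0.916 -0.001  0.4  ]
 [-0.001 -1.     0.   ]]
jaw yaw 66.40836868898674Traceback (most recent call last):
  File "<stdin>", line 14, in <module>
  File "h.py", line 14, in proj
    K,R,t=cam(n); q=K@(R@np.array(p)+t); return q[:2]/q[2]
          ~~~^^^
  File "h.py", line 4, in cam
    m=camera_model(n); f=210/np.tan(np.radians(m['fov_y']/2))
ValueError: time passes only in moves, steps and waits
```

```bash
sed -i 's/^def cam(n)/import functools\n@functools.lru_cache\ndef cam(n)/' h.py
python3 - <<'E'
from h import *
c=np.array([.543,.0521]); yaw=-5.98
ims=[]
for n in('side','top'):
    p=np.load(n+'0.npz')['p']
    rr=np.linspace(.024,.052,57); aa=np.arange(-110,110.1,.5)
    M=np.zeros((len(rr),len(aa),2),np.float32)
    for i,r in enumerate(rr):
        for j,a in enumerate(aa):
            b=np.radians(a+yaw); M[i,j]=proj(n,[c[0]+r*np.cos(b),c[1]+r*np.sin(b),.063])
    im=cv2.remap(p,M[...,0],M[...,1],cv2.INTER_CUBIC)
    im=cv2.convertScaleAbs(cv2.resize(im,(800,228)),alpha=1.5)
    for a in range(-100,101,20):
        x=int((a+110)/220*800); cv2.line(im,(x,218),(x,228),(0,0,255)); cv2.putText(im,str(a),(x,212),0,.4,(0,0,255))
    ims.append(im)
cv2.imwrite('pics/unw.png',np.vstack(ims))
print(read_state()['time_s'])
E
```

```text
0.1
```

View pics/unw.png

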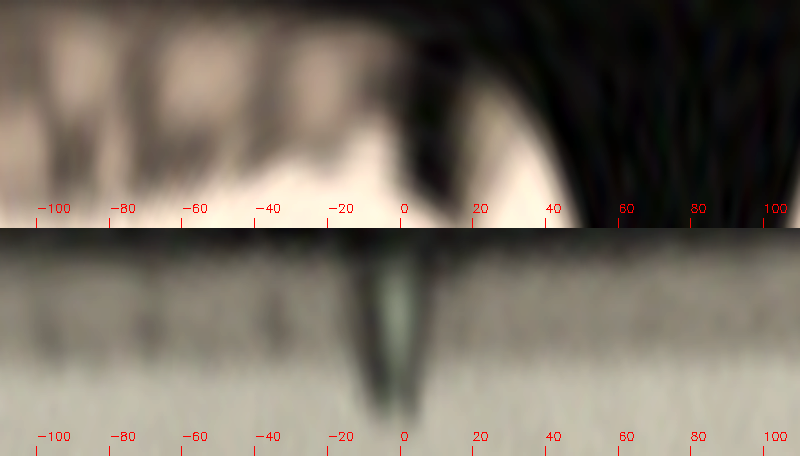

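The slots at about -71° and -36° show in both views, so the ring offset is about +4° to +5°. That puts the antenna notch near -35.5° in the box frame, or -41.5° in the world frame. Moving above the knob.

Request:
{"api": "servo_tool", "payload": {
  "rows": [
    [0.5, -0.7, 0, 0, 0, 0.03],
    [1.0, -1.4, 0, 0, 0, 0.06],
    [1.5, -2.1, -0.1, 0, 0, 0.09],
    [2.0, -2.8, -0.2, 0, 0, 0.12],
    [2.5, -3.5, -0.3, 0, 0, 0.15],
    [3.0, -4.2, -0.4, 0, 0, 0.17],
    [3.5, -4.9, -0.5, 0, 0, 0.2],
    [4.0, -5.6, -0.6, 0, 0, 0.22],
    [4.5, -6.3, -0.7, 0, 0, 0.24],
    [5.0, -7.0, -0.8, 0, 0, 0.27],
    [5.25, -7.35, -0.9, 0, 0, 0.286],
    [5.383, -7.528, -0.93, 0, 0, 0.286],
    [5.383, -7.528, -0.93, 0, 0, 0.286],
    [5.383, -7.528, -0.93, 0, 0, 0.286]
  ],
  "jaw": 1
}}

```text
time_s: 1.85
ee_pos: [0.5425, 0.053, 0.2002]
eef_rot: [0.53, 0.467, -0.468, -0.53]
wrist_force: [0.1, 0.3, 0.8]
opening: 0.0854
```

```bash
cat >> h.py <<'E'
from scipy.spatial.transform import Rotation as Ro
def st():
    s=read_state(); R=Ro.from_quat(s['eef_rot']).as_matrix()
    print('t',round(s['time_s'],2),'pos',s['ee_pos'].round(4),'jawyaw',np.degrees(np.arctan2(R[1,0],R[0,0])).round(2),'tooly',R[:,1].round(4),'F',s['wrist_force'].round(2),'M',s['moment'].round(3),'op',round(s['opening'],4),'q6',s['joint_positions'][5].round(2)); return s
E
python3 -c "
from h import *; st()"
```

```text
t 1.85 pos [0.5425 0.053  0.2002] jawyaw 82.83 tooly [-4.e-04 -1.e-03 -1.e+00] F [0.08 0.33 0.78] M [ 0.024  0.005 -0.007] op 0.0854 q6 0.07
```

Request:
{"api": "servo_tool", "payload": {
  "rows": [
    [0.01, -0.015, -0.25, 0, 0, 0],
    [0.01, -0.015, -0.5, 0, 0, 0],
    [0.01, -0.015, -0.75, 0, 0, 0],
    [0.01, -0.015, -1.0, 0, 0, 0],
    [0.01, -0.015, -1.2, 0, 0, 0],
    [0.01, -0.015, -1.4, 0, 0, 0],
    [0.01, -0.015, -1.5, 0, 0, 0],
    [0.01, -0.015, -1.6, 0, 0, 0],
    [0.01, -0.015, -1.6, 0, 0, 0],
    [0.01, -0.015, -1.6, 0, 0, 0]
  ]
}}

```text
time_s: 3.1
ee_pos: [0.5433, 0.0521, 0.1045]
eef_rot: [0.531, 0.468, -0.468, -0.53]
wrist_force: [-0.9, -0.6, 1.3]
opening: 0.0857
```

```bash
python3 -c "
from h import *; st()
p,d=read_camera('side'); cv2.imwrite('pics/side1.png',cv2.resize(p[130:270,200:370],None,fx=4.5,fy=4.2,interpolation=cv2.INTER_CUBIC))"
```

```text
t 3.1 pos [0.5433 0.0521 0.1045] jawyaw 82.83 tooly [ 2.e-04 -1.e-03 -1.e+00] F [-0.93 -0.58  1.28] M [-0.023  0.014  0.025] op 0.0857 q6 0.07
```

View pics/side1.png

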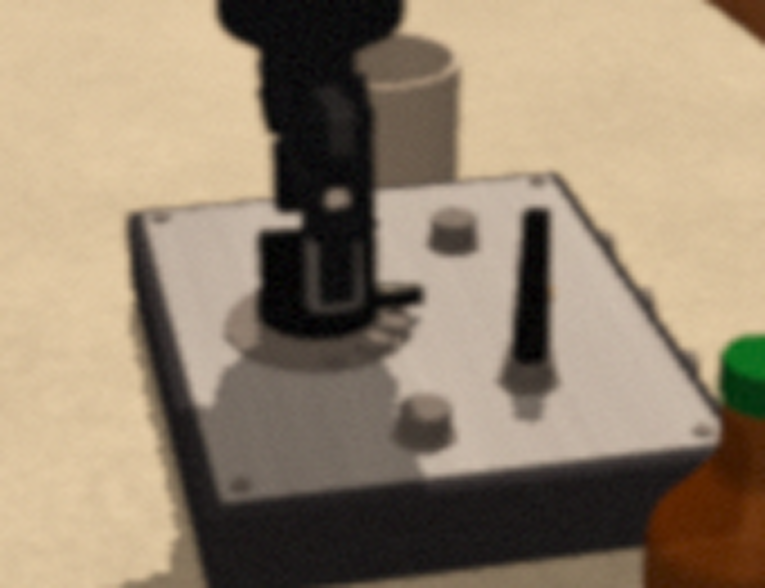

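The gripper straddles the wing, and the near fingertip is at about (340,312) in the crop. I'll work out how high it really is before closing, because the pads swing forward as they close.

```bash
python3 -c "
from h import *
for r in (.043,.057):
  for z in (.07,.08,.09,.1,.11):
    b=np.radians(82.8+180); q=proj('side',[.5433+r*np.cos(b),.0521+r*np.sin(b),z]); print(r,z,((q-[200,130])*[4.5,4.2]).round(0))
"
```

```text
0.043 0.07 [331. 348.]
0.043 0.08 [331. 329.]
0.043 0.09 [331. 309.]
0.043 0.1 [330. 290.]
0.043 0.11 [330. 270.]
0.057 0.07 [337. 365.]
0.057 0.08 [337. 345.]
0.057 0.09 [337. 326.]
0.057 0.1 [337. 306.]
0.057 0.11 [336. 286.]
```

The open tip sits at about 0.092 m, so it will be near 0.08 m once closed, which clears the skirt at 0.072 m. Closing.

Request:
{"api": "servo_tool", "payload": {
  "rows": [
    [0, 0, 0, 0, 0, 0],
    [0, 0, 0, 0, 0, 0],
    [0, 0, 0, 0, 0, 0],
    [0, 0, 0, 0, 0, 0],
    [0, 0, 0, 0, 0, 0],
    [0, 0, 0, 0, 0, 0]
  ],
  "jaw": 0.25
}}

```text
time_s: 3.9
ee_pos: [0.5433, 0.0521, 0.1046]
eef_rot: [0.531, 0.468, -0.468, -0.53]
wrist_force: [0.3, 0.3, 1.9]
opening: 0.0212
```

Request:
{"api": "servo_tool", "payload": {
  "rows": [
    [0, 0, 0, 0, 0, 0],
    [0, 0, 0, 0, 0, 0],
    [0, 0, 0, 0, 0, 0],
    [0, 0, 0, 0, 0, 0],
    [0, 0, 0, 0, 0, 0]
  ],
  "jaw": 0
}}

```text
time_s: 4.53
ee_pos: [0.5433, 0.052, 0.1047]
eef_rot: [0.531, 0.468, -0.468, -0.53]
wrist_force: [-1.6, -2.0, 4.2]
opening: 0.0134
```

```bash
python3 -c "
from h import *; st()
p,d=read_camera('side'); np.savez('side2.npz',p=p,d=d); cv2.imwrite('pics/side2.png',cv2.resize(p[130:270,200:370],None,fx=4.5,fy=4.2,interpolation=cv2.INTER_CUBIC))"
```

```text
t 4.53 pos [0.5433 0.052  0.1047] jawyaw 82.83 tooly [ 5.0e-04 -1.2e-03 -1.0e+00] F [-1.56 -2.    4.15] M [-0.388  0.385 -0.015] op 0.0134 q6 0.07
```

View pics/side2.png

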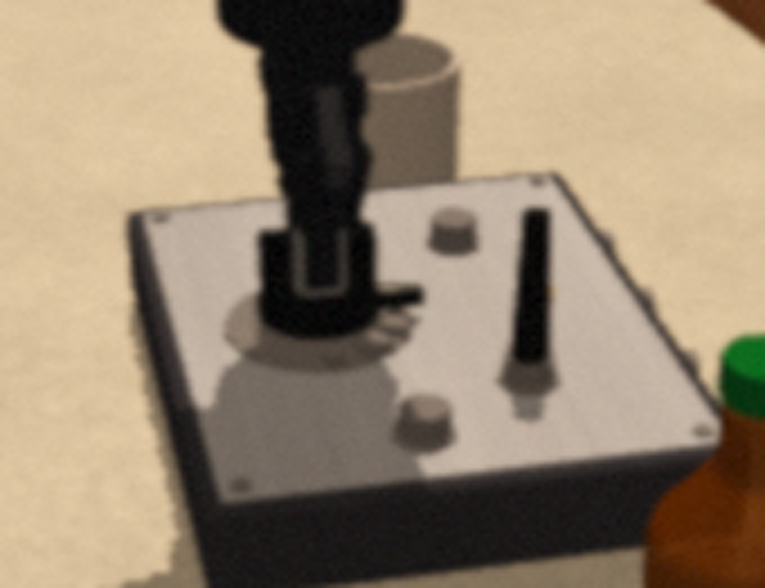

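The jaws grip the wing centrally and the tips are clear of the skirt. Lifting about 9 mm in small steps.

Request:
{"api": "servo_tool", "payload": {
  "rows": [
    [0, 0, 0.02, 0, 0, 0],
    [0, 0, 0.04, 0, 0, 0],
    [0, 0, 0.06, 0, 0, 0],
    [0, 0, 0.08, 0, 0, 0],
    [0, 0, 0.08, 0, 0, 0],
    [0, 0, 0.08, 0, 0, 0]
  ]
}}

```text
time_s: 5.32
ee_pos: [0.5433, 0.0521, 0.1094]
eef_rot: [0.531, 0.468, -0.468, -0.53]
wrist_force: [1.5, -1.0, -6.2]
opening: 0.0125
```

```bash
python3 -c "
from h import *; st()"
```

```text
t 5.33 pos [0.5433 0.0521 0.1094] jawyaw 82.83 tooly [ 3.0e-04 -1.2e-03 -1.0e+00] F [ 1.54 -1.03 -6.21] M [-0.23  -0.281  0.004] op 0.0125 q6 0.07
```

Request:
{"api": "servo_tool", "payload": {
  "rows": [
    [0, 0, 0.02, 0, 0, 0],
    [0, 0, 0.04, 0, 0, 0],
    [0, 0, 0.06, 0, 0, 0],
    [0, 0, 0.08, 0, 0, 0],
    [0, 0, 0.08, 0, 0, 0],
    [0, 0, 0.08, 0, 0, 0]
  ]
}}

```text
time_s: 6.08
ee_pos: [0.5432, 0.052, 0.1142]
eef_rot: [0.531, 0.468, -0.468, -0.53]
wrist_force: [1.2, -1.7, -6.2]
opening: 0.0128
```

```bash
python3 -c "
from h import *; st()
p,d=read_camera('side'); np.savez('side3.npz',p=p,d=d); cv2.imwrite('pics/side3.png',cv2.resize(p[130:270,200:370],None,fx=4.5,fy=4.2,interpolation=cv2.INTER_CUBIC))"
```

```text
t 6.08 pos [0.5432 0.052  0.1142] jawyaw 82.83 tooly [ 2.0e-04 -1.2e-03 -1.0e+00] F [ 1.17 -1.68 -6.19] M [-0.285 -0.388 -0.013] op 0.0128 q6 0.07
```

View pics/side3.png

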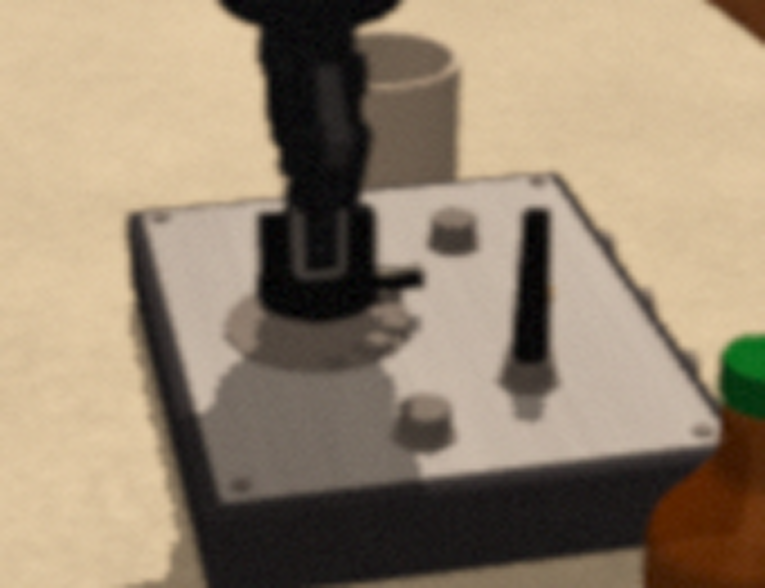

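The knob rose with the hand: the nose went from y=297 to y=278 in the crop, about 9.5 mm. Turning slowly towards -41.5°, half first to check.

Request:
{"api": "servo_tool", "payload": {
  "rows": [
    [0, 0, 0, 0, 0, -0.03],
    [0, 0, 0, 0, 0, -0.08],
    [0, 0, 0, 0, 0, -0.13],
    [0, 0, 0, 0, 0, -0.18],
    [0, 0, 0, 0, 0, -0.23],
    [0, 0, 0, 0, 0, -0.28],
    [0, 0, 0, 0, 0, -0.3],
    [0, 0, 0, 0, 0, -0.3]
  ]
}}

```text
time_s: 7.12
ee_pos: [0.5433, 0.0522, 0.1142]
eef_rot: [0.594, 0.383, -0.383, -0.594]
wrist_force: [1.3, 0.0, -6.5]
opening: 0.0126
```

```bash
python3 -c "
from h import *; st()"
```

```text
t 7.12 pos [0.5433 0.0522 0.1142] jawyaw 65.65 tooly [ 1.e-04 -8.e-04 -1.e+00] F [ 1.28  0.   -6.55] M [ 0.142 -0.491  0.027] op 0.0126 q6 0.37
```

Request:
{"api": "servo_tool", "payload": {
  "rows": [
    [0, 0, 0, 0, 0, -0.03],
    [0, 0, 0, 0, 0, -0.08],
    [0, 0, 0, 0, 0, -0.13],
    [0, 0, 0, 0, 0, -0.18],
    [0, 0, 0, 0, 0, -0.23],
    [0, 0, 0, 0, 0, -0.28],
    [0, 0, 0, 0, 0, -0.3],
    [0, 0, 0, 0, 0, -0.3],
    [0, 0, 0, 0, 0, -0.3]
  ]
}}

```text
time_s: 8.25
ee_pos: [0.5434, 0.0524, 0.1142]
eef_rot: [0.645, 0.29, -0.29, -0.645]
wrist_force: [2.6, 2.0, -7.0]
opening: 0.0129
```

```bash
python3 -c "
from h import *; st()
p,d=read_camera('side'); np.savez('side4.npz',p=p,d=d); cv2.imwrite('pics/side4.png',cv2.resize(p[150:250,230:350],None,fx=6.4,fy=6,interpolation=cv2.INTER_CUBIC))"
```

```text
t 8.25 pos [0.5434 0.0524 0.1142] jawyaw 48.49 tooly [ 1.e-04 -5.e-04 -1.e+00] F [ 2.56  1.98 -6.99] M [ 0.487 -0.633 -0.015] op 0.0129 q6 0.67
```

View pics/side4.png

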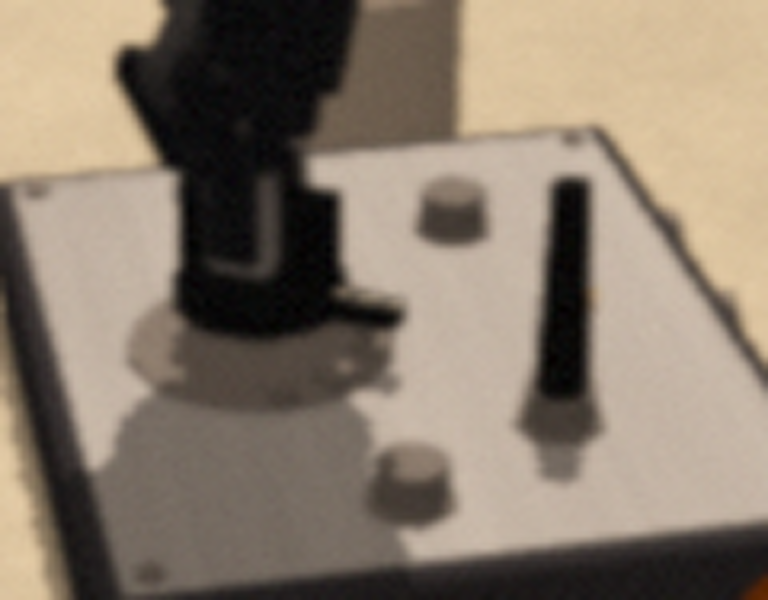

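The knob points at -41.5°, held about 9.5 mm up. Lowering gently and watching Fz. The spring alone should read about -5 N, while a tooth underneath would push it positive.

Request:
{"api": "servo_tool", "payload": {
  "rows": [
    [0, 0, -0.01, 0, 0, 0],
    [0, 0, -0.02, 0, 0, 0],
    [0, 0, -0.03, 0, 0, 0],
    [0, 0, -0.03, 0, 0, 0],
    [0, 0, -0.03, 0, 0, 0]
  ]
}}

```text
time_s: 8.93
ee_pos: [0.5434, 0.0524, 0.1124]
eef_rot: [0.645, 0.29, -0.29, -0.645]
wrist_force: [2.3, 2.5, -6.9]
opening: 0.013
```

Request:
{"api": "servo_tool", "payload": {
  "rows": [
    [0, 0, -0.008, 0, 0, 0],
    [0, 0, -0.008, 0, 0, 0]
  ]
}}

```text
time_s: 9.18
ee_pos: [0.5434, 0.0524, 0.1119]
eef_rot: [0.645, 0.29, -0.29, -0.645]
wrist_force: [2.8, 1.6, -6.8]
opening: 0.0129
```

Request:
{"api": "servo_tool", "payload": {
  "rows": [
    [0, 0, -0.008, 0, 0, 0],
    [0, 0, -0.008, 0, 0, 0]
  ]
}}

```text
time_s: 9.43
ee_pos: [0.5434, 0.0524, 0.1116]
eef_rot: [0.645, 0.29, -0.29, -0.645]
wrist_force: [1.4, 1.9, -3.6]
opening: 0.0128
```

```bash
python3 -c "
from h import *; st()"
```

```text
t 9.43 pos [0.5434 0.0524 0.1116] jawyaw 48.49 tooly [ 2.e-04 -5.e-04 -1.e+00] F [ 1.36  1.9  -3.61] M [ 0.413 -0.44  -0.001] op 0.0128 q6 0.67
```

Request:
{"api": "servo_tool", "payload": {
  "rows": [
    [0, 0, -0.006, 0, 0, 0],
    [0, 0, -0.006, 0, 0, 0]
  ]
}}

```text
time_s: 9.68
ee_pos: [0.5434, 0.0524, 0.1114]
eef_rot: [0.645, 0.29, -0.29, -0.644]
wrist_force: [1.0, 2.0, -2.3]
opening: 0.013
```

It's resting lightly on a tooth (Fz rose from -6.8 to -2.3 N). I'll feel for the notch in 1° steps, counter-clockwise first since the top view put the notch nearer -34.5°.

Request:
{"api": "servo_tool", "payload": {
  "rows": [
    [0, 0, 0, 0, 0, 0.009],
    [0, 0, 0, 0, 0, 0.018],
    [0, 0, 0, 0, 0, 0.018]
  ]
}}

```text
time_s: 10.05
ee_pos: [0.5434, 0.0524, 0.1114]
eef_rot: [0.642, 0.296, -0.296, -0.642]
wrist_force: [0.0, 1.0, -1.8]
opening: 0.0129
```

```bash
python3 -c "
from h import *; st()"
```

```text
t 10.05 pos [0.5434 0.0524 0.1114] jawyaw 49.54 tooly [ 4.e-04 -5.e-04 -1.e+00] F [ 0.02  1.02 -1.79] M [ 0.381 -0.246 -0.049] op 0.0129 q6 0.65
```

Request:
{"api": "servo_tool", "payload": {
  "rows": [
    [0, 0, 0, 0, 0, 0.009],
    [0, 0, 0, 0, 0, 0.018],
    [0, 0, 0, 0, 0, 0.018]
  ]
}}

```text
time_s: 10.42
ee_pos: [0.5434, 0.0524, 0.1115]
eef_rot: [0.64, 0.302, -0.302, -0.639]
wrist_force: [1.9, 2.3, -1.8]
opening: 0.0128
```

```bash
python3 -c "
from h import *; st()"
```

```text
t 10.43 pos [0.5434 0.0524 0.1115] jawyaw 50.58 tooly [ 5.e-04 -5.e-04 -1.e+00] F [ 1.91  2.34 -1.77] M [ 0.326 -0.272 -0.057] op 0.0128 q6 0.63
```

Request:
{"api": "servo_tool", "payload": {
  "rows": [
    [0, 0, -0.003, 0, 0, 0.009],
    [0, 0, -0.003, 0, 0, 0.018],
    [0, 0, -0.003, 0, 0, 0.018]
  ]
}}

```text
time_s: 10.8
ee_pos: [0.5434, 0.0524, 0.1114]
eef_rot: [0.637, 0.308, -0.308, -0.636]
wrist_force: [0.2, 1.6, 0.5]
opening: 0.013
```

Request:
{"api": "servo_tool", "payload": {
  "rows": [
    [0, 0, 0, 0, 0, 0.009],
    [0, 0, 0, 0, 0, 0.018],
    [0, 0, 0, 0, 0, 0.018]
  ]
}}

```text
time_s: 11.18
ee_pos: [0.5433, 0.0524, 0.1114]
eef_rot: [0.634, 0.314, -0.314, -0.633]
wrist_force: [-1.4, 1.7, -0.3]
opening: 0.0131
```

```bash
python3 -c "
from h import *; st()"
```

```text
t 11.18 pos [0.5433 0.0524 0.1114] jawyaw 52.68 tooly [ 5.e-04 -5.e-04 -1.e+00] F [-1.43  1.73 -0.31] M [ 0.215 -0.034 -0.046] op 0.0131 q6 0.59
```

Still on a tooth at -31° (offset 8.7°). Before feeling further, I'll sharpen the image estimate using profiles corrected by landmarks.

Run:
```python
from h import *
c=np.array([.543,.0521]); yaw=-5.98
def ring(a,r): b=np.radians(a+yaw); return [c[0]+r*np.cos(b),c[1]+r*np.sin(b)]
for n in('side','top'):
    z=np.load(n+'0.npz'); p=z['p']
    # landmark check in the image: caps top centroid from depth
    W=cloud(n,z['d'])
    for a in(40,76,-76):
        x=ring(a,.1); m=(np.hypot(W[...,0]-x[0],W[...,1]-x[1])<.02)&(W[...,2]>.066)&(W[...,2]<.078)
        if m.sum(): print(n,a,m.sum(),(1000*(W[m].mean(0)-[*x,.071])).round(1))
    m=(W[...,2]>.099)&(W[...,2]<.113)&(np.hypot(W[...,0]-.545,W[...,1]-.05)<.035)
    print(n,'wing top',W[m].mean(0).round(4),m.sum())
    p8=cv2.resize(p,None,fx=1,fy=1).astype(np.float32).mean(2)
    aa=np.arange(-110,110.1,1.)
    for lo,hi in((.031,.034),(.034,.037)):
        prof=[]
        for a in aa:
            pr=[proj(n,[*ring(a,r),.063]) for r in np.linspace(lo,hi,5)]
            M=np.array(pr,np.float32)[None]; prof.append(cv2.remap(p8,M[...,0],M[...,1],cv2.INTER_CUBIC).mean())
        prof=np.array(prof); 
        print(n,lo,'-100..-15:',prof[10:96].round(0).astype(int).tolist())
        if n=='top': print('15..100:',prof[125:211].round(0).astype(int).tolist())
```

```text
side 40 60 [ 0.5 -3.2 -0.3]
side 76 56 [ 1.  -4.  -0.2]
side -76 92 [ 1.3 -2.6  0. ]
side wing top [0.5438 0.0484 0.1049] 170
side 0.031 -100..-15: [66, 69, 73, 78, 85, 90, 95, 100, 104, 106, 108, 109, 110, 109, 108, 107, 105, 103, 100, 98, 94, 89, 84, 78, 73, 68, 66, 64, 63, 64, 65, 67, 71, 75, 80, 86, 91, 96, 100, 103, 106, 108, 109, 110, 111, 111, 111, 110, 110, 109, 109, 108, 107, 105, 103, 100, 96, 92, 88, 84, 79, 75, 72, 70, 69, 69, 70, 72, 75, 78, 83, 87, 91, 94, 97, 100, 102, 103, 104, 104, 103, 102, 99, 96, 93, 89]
side 0.034 -100..-15: [73, 73, 74, 77, 81, 86, 91, 96, 100, 102, 104, 104, 104, 103, 101, 99, 97, 96, 95, 93, 90, 87, 83, 78, 73, 70, 66, 63, 61, 61, 62, 65, 69, 74, 80, 87, 93, 98, 102, 104, 105, 107, 108, 108, 108, 108, 108, 108, 107, 106, 105, 104, 102, 101, 98, 95, 92, 87, 82, 78, 74, 70, 68, 67, 67, 68, 71, 74, 77, 80, 84, 88, 92, 96, 99, 102, 105, 106, 107, 107, 106, 104, 101, 97, 93, 88]
top 40 77 [-0.  -0.1 -0.2]
top 76 80 [-0.  -0.1 -0.4]
top -76 77 [ 0.1  0.3 -0.4]
top wing top [0.5428 0.0521 0.1058] 162
top 0.031 -100..-15: [77, 76, 77, 77, 78, 79, 80, 
[... 689 characters left out ...]
: [77, 75, 75, 75, 75, 77, 79, 81, 83, 84, 84, 84, 85, 86, 86, 87, 87, 87, 88, 87, 87, 87, 86, 85, 85, 83, 81, 78, 76, 74, 72, 72, 72, 73, 75, 77, 80, 83, 84, 85, 86, 86, 86, 86, 87, 87, 87, 86, 85, 85, 86, 87, 87, 88, 88, 88, 88, 87, 85, 83, 81, 78, 76, 73, 71, 68, 68, 70, 72, 75, 78, 81, 83, 85, 86, 86, 86, 87, 88, 87, 85, 82, 78, 74, 71, 66]
15..100: [79, 79, 78, 79, 81, 83, 85, 86, 87, 88, 89, 89, 89, 89, 87, 86, 86, 86, 86, 87, 87, 87, 87, 87, 86, 86, 86, 86, 86, 86, 87, 87, 88, 89, 89, 89, 89, 88, 87, 87, 87, 87, 88, 89, 89, 89, 89, 89, 88, 87, 86, 84, 84, 83, 83, 83, 84, 85, 86, 86, 87, 87, 87, 88, 88, 88, 88, 89, 89, 89, 89, 88, 87, 86, 86, 87, 88, 88, 89, 89, 89, 87, 86, 84, 83, 84]
```

Run:
```python
from h import *
yaw=-5.98
for n,c in(('side',(.5439,.0489)),('top',(.543,.0521))):
    z=np.load(n+'0.npz'); p8=z['p'].astype(np.float32).mean(2)
    aa=np.arange(-110,0,1.)
    for zz in(.055,.063):
        prof=[]
        for a in aa:
            b=np.radians(a+yaw)
            M=np.array([proj(n,[c[0]+r*np.cos(b),c[1]+r*np.sin(b),zz]) for r in np.linspace(.031,.037,7)],np.float32)[None]
            prof.append(cv2.remap(p8,M[...,0],M[...,1],cv2.INTER_CUBIC).mean())
        prof=np.array(prof); print(n,zz)
        for k in(-76,-40):
            i=[j for j,a in enumerate(aa) if k-8<=a<=k+18]; w=np.clip(prof[i].max()-8-prof[i],0,None)
            print(k,'centroid',(w*aa[i]).sum()/w.sum(),'min',aa[i][prof[i].argmin()], list(zip(aa[i].astype(int).tolist(),prof[i].round(0).astype(int).tolist()))[::2])
```

```text
side 0.055
-76 centroid -67.12702326644498 min -58.0 [(-84, 100), (-82, 101), (-80, 103), (-78, 108), (-76, 113), (-74, 116), (-72, 119), (-70, 119), (-68, 114), (-66, 106), (-64, 99), (-62, 94), (-60, 91), (-58, 88)]
-40 centroid -40.534037102867266 min -38.0 [(-48, 84), (-46, 82), (-44, 80), (-42, 80), (-40, 79), (-38, 79), (-36, 81), (-34, 85), (-32, 88), (-30, 91), (-28, 93), (-26, 91), (-24, 88), (-22, 84)]
side 0.063
-76 centroid -71.13572566610193 min -71.0 [(-84, 90), (-82, 92), (-80, 90), (-78, 82), (-76, 75), (-74, 67), (-72, 62), (-70, 62), (-68, 66), (-66, 75), (-64, 85), (-62, 91), (-60, 94), (-58, 97)]
-40 centroid -33.49521571601736 min -34.0 [(-48, 97), (-46, 96), (-44, 94), (-42, 89), (-40, 82), (-38, 74), (-36, 68), (-34, 66), (-32, 67), (-30, 72), (-28, 78), (-26, 85), (-24, 92), (-22, 99)]
top 0.055
-76 centroid -67.63823767475768 min -68.0 [(-84, 86), (-82, 87), (-80, 87), (-78, 86), (-76, 85), (-74, 83), (-72, 78), (-70, 75), (-68, 72), (-66, 73), (-64, 77), (-62, 82), (-60, 83), (-58, 84)]
-40 centroid -33.836994561466604 min -34.0 [(-48, 86), (-46, 87), (-44, 87), (-42, 85), (-40, 82), (-38, 78), (-36, 74), (-34, 71), (-32, 73), (-30, 78), (-28, 82), (-26, 83), (-24, 83), (-22, 84)]
top 0.063
-76 centroid -68.46946378422173 min -68.0 [(-84, 86), (-82, 87), (-80, 87), (-78, 86), (-76, 84), (-74, 81), (-72, 77), (-70, 74), (-68, 73), (-66, 75), (-64, 80), (-62, 83), (-60, 84), (-58, 84)]
-40 centroid -34.47053508944395 min -34.0 [(-48, 86), (-46, 87), (-44, 87), (-42, 85), (-40, 81), (-38, 77), (-36, 72), (-34, 70), (-32, 74), (-30, 80), (-28, 83), (-26, 84), (-24, 84), (-22, 86)]
```

Run:
```python
from h import *
s=st()
p,d=read_camera('side'); P,D=read_camera('top'); np.savez('s5.npz',p=p,d=d,P=P,D=D)
a=cv2.resize(p[165:235,240:330],None,fx=7,fy=7,interpolation=cv2.INTER_CUBIC); cx,cy,ox=7,7,(240,165)
def mark(im,n,c,o,f,zz):
    for ang in(-32,-37.3,-42):
        b=np.radians(ang)
        for r in(.046,.050): 
            q=(proj(n,[c[0]+r*np.cos(b),c[1]+r*np.sin(b),zz])-o+.5)*f; cv2.circle(im,tuple(int(v) for v in q),2,(0,0,255) if ang==-37.3 else (255,0,0),-1)
mark(a,'side',(.5439,.0489),(240,165),7,.055+.017+.0067)
cv2.imwrite('pics/s5.png',a)
b=cv2.resize(P[160:240,210:310],None,fx=7,fy=7,interpolation=cv2.INTER_CUBIC); mark(b,'top',(.543,.0521),(210,160),7,.0787)
cv2.imwrite('pics/t5.png',b)
```

```text
t 11.18 pos [0.5433 0.0524 0.1114] jawyaw 52.68 tooly [ 5.e-04 -5.e-04 -1.e+00] F [-1.43  1.73 -0.31] M [ 0.215 -0.034 -0.046] op 0.0131 q6 0.59
```

View pics/s5.png

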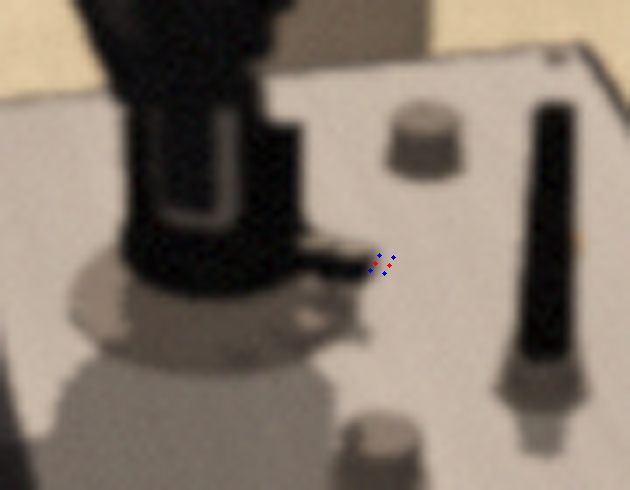

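View pics/t5.png

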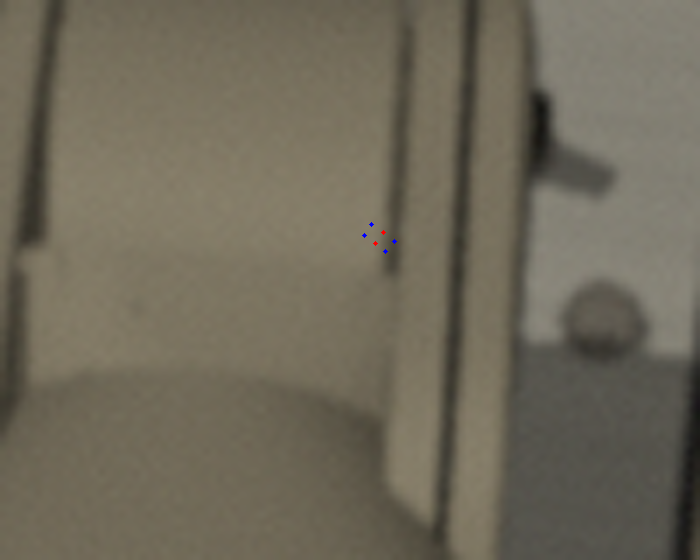

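The nose sits near the marker for -37°, so the knob follows the hand. The shadow from the counter-clockwise wall biases the dark slot by about 3°, so the true notch should be nearer -37° in the box frame. Lifting slightly, going back clockwise and feeling there.

Request:
{"api": "servo_tool", "payload": {
  "rows": [
    [0, 0, 0.02, 0, 0, 0],
    [0, 0, 0.02, 0, 0, -0.03],
    [0, 0, 0.02, 0, 0, -0.06],
    [0, 0, 0.02, 0, 0, -0.09],
    [0, 0, 0.02, 0, 0, -0.1],
    [0, 0, 0.02, 0, 0, -0.1]
  ]
}}

```text
time_s: 12.02
ee_pos: [0.5434, 0.0524, 0.1126]
eef_rot: [0.649, 0.282, -0.281, -0.648]
wrist_force: [2.7, 1.6, -6.4]
opening: 0.013
```

```bash
python3 -c "
from h import *; st()"
```

```text
t 12.03 pos [0.5434 0.0524 0.1126] jawyaw 46.93 tooly [ 6.e-04 -5.e-04 -1.e+00] F [ 2.74  1.57 -6.4 ] M [ 0.319 -0.656 -0.039] op 0.013 q6 0.69
```

Request:
{"api": "servo_tool", "payload": {
  "rows": [
    [0, 0, -0.01, 0, 0, 0],
    [0, 0, -0.018, 0, 0, 0],
    [0, 0, -0.018, 0, 0, 0]
  ]
}}

```text
time_s: 12.4
ee_pos: [0.5434, 0.0524, 0.1116]
eef_rot: [0.649, 0.282, -0.281, -0.648]
wrist_force: [2.3, 1.0, -4.4]
opening: 0.0128
```

Request:
{"api": "servo_tool", "payload": {
  "rows": [
    [0, 0, -0.005, 0, 0, 0],
    [0, 0, -0.005, 0, 0, 0]
  ]
}}

```text
time_s: 12.65
ee_pos: [0.5434, 0.0524, 0.1114]
eef_rot: [0.649, 0.282, -0.281, -0.648]
wrist_force: [1.7, 1.5, -3.9]
opening: 0.0133
```

```bash
python3 -c "
from h import *; st()"
```

```text
t 12.65 pos [0.5434 0.0524 0.1114] jawyaw 46.93 tooly [ 8.e-04 -6.e-04 -1.e+00] F [ 1.68  1.45 -3.91] M [ 0.305 -0.44  -0.008] op 0.0133 q6 0.69
```

Request:
{"api": "servo_tool", "payload": {
  "rows": [
    [0, 0, -0.004, 0, 0, -0.009],
    [0, 0, -0.004, 0, 0, -0.018],
    [0, 0, -0.004, 0, 0, -0.018]
  ]
}}

```text
time_s: 13.02
ee_pos: [0.5434, 0.0524, 0.1112]
eef_rot: [0.651, 0.276, -0.276, -0.651]
wrist_force: [1.3, 1.0, -4.7]
opening: 0.0132
```

```bash
python3 -c "
from h import *; st()"
```

```text
t 13.03 pos [0.5434 0.0524 0.1112] jawyaw 45.89 tooly [ 8.e-04 -6.e-04 -1.e+00] F [ 1.33  0.98 -4.67] M [ 0.36  -0.488  0.024] op 0.0132 q6 0.71
```

Request:
{"api": "servo_tool", "payload": {
  "rows": [
    [0, 0, -0.008, 0, 0, 0],
    [0, 0, -0.008, 0, 0, 0]
  ]
}}

```text
time_s: 13.28
ee_pos: [0.5434, 0.0524, 0.1105]
eef_rot: [0.651, 0.276, -0.276, -0.651]
wrist_force: [2.4, 0.5, -6.6]
opening: 0.013
```

```bash
python3 -c "
from h import *; st()"
```

```text
t 13.28 pos [0.5434 0.0524 0.1105] jawyaw 45.88 tooly [ 6.e-04 -5.e-04 -1.e+00] F [ 2.35  0.53 -6.63] M [ 0.338 -0.694 -0.075] op 0.013 q6 0.71
```

Fz is back to the spring load (-6.6 N) and the tool is 0.7 mm below tooth-top level, so the pin has entered the notch. Following it down gently.

Request:
{"api": "servo_tool", "payload": {
  "rows": [
    [0, 0, -0.01, 0, 0, -0.006],
    [0, 0, -0.02, 0, 0, -0.006],
    [0, 0, -0.02, 0, 0, -0.006]
  ]
}}

```text
time_s: 13.65
ee_pos: [0.5434, 0.0524, 0.1092]
eef_rot: [0.652, 0.274, -0.274, -0.652]
wrist_force: [2.8, 1.3, -4.8]
opening: 0.0133
```

```bash
python3 -c "
from h import *; st()"
```

```text
t 13.65 pos [0.5434 0.0524 0.1092] jawyaw 45.54 tooly [ 5.e-04 -6.e-04 -1.e+00] F [ 2.82  1.32 -4.81] M [ 0.366 -0.485 -0.119] op 0.0133 q6 0.72
```

Request:
{"api": "servo_tool", "payload": {
  "rows": [
    [0, 0, -0.01, 0, 0, -0.006],
    [0, 0, -0.02, 0, 0, -0.006],
    [0, 0, -0.03, 0, 0, -0.006],
    [0, 0, -0.03, 0, 0, -0.006]
  ]
}}

```text
time_s: 14.15
ee_pos: [0.5435, 0.0524, 0.1074]
eef_rot: [0.653, 0.272, -0.272, -0.653]
wrist_force: [2.3, 1.7, -3.6]
opening: 0.0131
```

```bash
python3 -c "
from h import *; st()"
```

```text
t 14.15 pos [0.5435 0.0524 0.1074] jawyaw 45.19 tooly [ 7.e-04 -5.e-04 -1.e+00] F [ 2.28  1.69 -3.58] M [ 0.371 -0.527 -0.05 ] op 0.0131 q6 0.72
```

Request:
{"api": "servo_tool", "payload": {
  "rows": [
    [0, 0, -0.01, 0, 0, 0],
    [0, 0, -0.02, 0, 0, 0],
    [0, 0, -0.03, 0, 0, 0],
    [0, 0, -0.03, 0, 0, 0]
  ]
}}

```text
time_s: 14.65
ee_pos: [0.5434, 0.0524, 0.1056]
eef_rot: [0.653, 0.272, -0.272, -0.653]
wrist_force: [1.9, 1.4, -4.1]
opening: 0.0129
```

```bash
python3 -c "
from h import *; st()"
```

```text
t 14.65 pos [0.5434 0.0524 0.1056] jawyaw 45.19 tooly [ 6.e-04 -5.e-04 -1.e+00] F [ 1.91  1.43 -4.12] M [ 0.396 -0.372 -0.131] op 0.0129 q6 0.72
```

The knob is about 1 mm from home. Opening slightly so the spring seats it.

Request:
{"api": "servo_tool", "payload": {
  "rows": [
    [0, 0, 0, 0, 0, 0],
    [0, 0, 0, 0, 0, 0],
    [0, 0, 0, 0, 0, 0],
    [0, 0, 0, 0, 0, 0],
    [0, 0, 0, 0, 0, 0],
    [0, 0, 0, 0, 0, 0],
    [0, 0, 0, 0, 0, 0]
  ],
  "jaw": 0.8
}}

```text
time_s: 15.52
ee_pos: [0.5434, 0.0524, 0.1056]
eef_rot: [0.653, 0.272, -0.272, -0.653]
wrist_force: [0.3, -0.5, 0.1]
opening: 0.0684
```

Request:
{"api": "servo_tool", "payload": {
  "rows": [
    [0, 0, 0.2, 0, 0, 0],
    [0, 0, 0.5, 0, 0, 0],
    [0, 0, 0.9, 0, 0, 0],
    [0, 0, 1.3, 0, 0, 0],
    [0, 0, 1.8, 0, 0, 0],
    [0, 0.5, 2.3, 0, 0, 0],
    [-0.5, 1.1, 2.5, 0, 0, 0],
    [-1, 1.8, 2.5, 0, 0, 0],
    [-1.5, 2.5, 2.5, 0, 0, 0],
    [-1.8, 3.2, 2.5, 0, 0, 0],
    [-2.0, 3.6, 2.5, 0, 0, 0],
    [-2, 3.6, 2.5, 0, 0, 0],
    [-2, 3.6, 2.5, 0, 0, 0]
  ]
}}

```text
time_s: 17.15
ee_pos: [0.4237, 0.2681, 0.256]
eef_rot: [0.653, 0.272, -0.271, -0.652]
wrist_force: [0.2, -0.3, -0.7]
opening: 0.0683
```

Run:
```python
from h import *
st()
p,d=read_camera('side'); P,D=read_camera('top'); np.savez('s6.npz',p=p,d=d,P=P,D=D)
W=cloud('top',D)
c=np.array([.543,.0521])
for lo,hi in((.099,.125),):
    m=(W[...,2]>lo)&(W[...,2]<hi)&(np.hypot(W[...,0]-c[0],W[...,1]-c[1])<.035)
    X=W[m][:,:2]; print(m.sum(),'wing top median z',np.median(W[m][:,2]),cv2.minAreaRect((X*1000).astype(np.float32)))
    _,_,V=np.linalg.svd(X-X.mean(0)); print('wing yaw',np.degrees(np.arctan2(V[0,1],V[0,0])))
z0=cloud('top',np.load('top0.npz')['d']); m=(z0[...,2]>.099)&(z0[...,2]<.125)&(np.hypot(z0[...,0]-c[0],z0[...,1]-c[1])<.035); print('before z',np.median(z0[m][:,2]))
dif=np.abs(P.astype(int)-np.load('top0.npz')['p']).max(2); print(dif[140:190,125:185].mean(),dif[160:280,320:400].mean())
cv2.imwrite('pics/t6.png',cv2.resize(P[120:290,120:420],None,fx=2.6,fy=2.6,interpolation=cv2.INTER_CUBIC))
cv2.imwrite('pics/s6.png',cv2.resize(p[160:330,200:400],None,fx=3.5,fy=3.5,interpolation=cv2.INTER_CUBIC))
```

```text
t 17.15 pos [0.4237 0.2681 0.256 ] jawyaw 45.21 tooly [ 1.2e-03 -6.0e-04 -1.0e+00] F [ 0.23 -0.31 -0.68] M [-0.013  0.019  0.026] op 0.0683 q6 1.18
162 wing top median z 0.10581849228984948 ((543.3429565429688, 52.06067657470703), (13.946930885314941, 48.69661331176758), 44.26728439331055)
wing yaw 134.3817748103543
before z 0.10586237134277737
5.8773333333333335 6.545416666666667
```

View pics/t6.png

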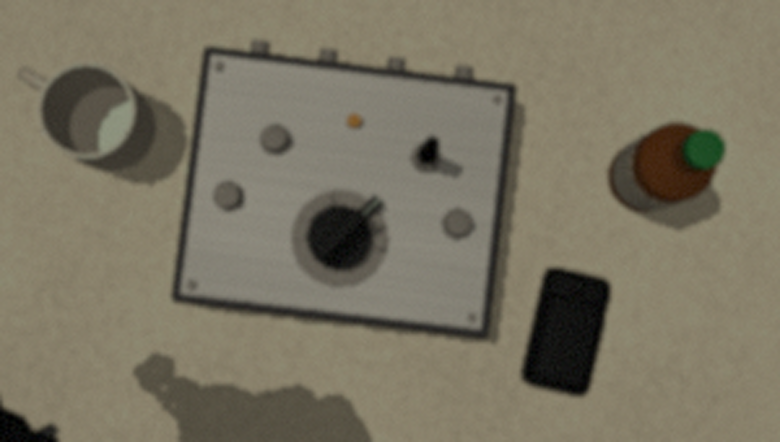

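View pics/s6.png

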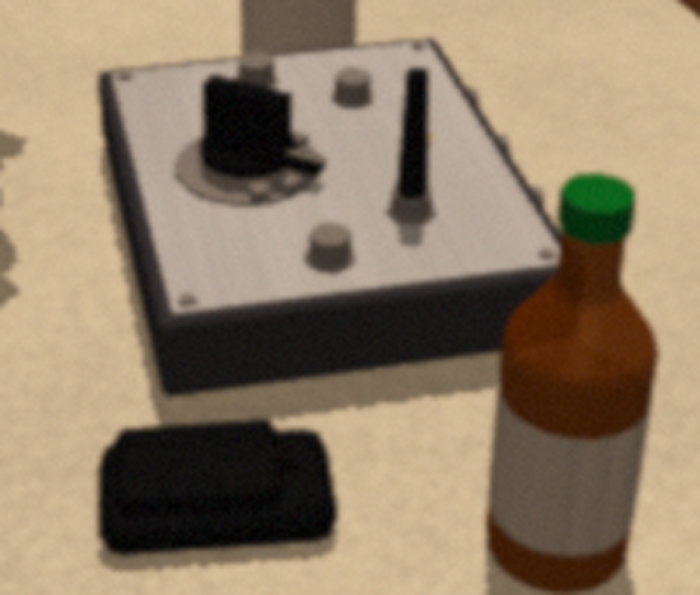

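The wing top is back at 0.1058 m, the same as at the start, so the knob is fully home. The pointer is at -45.6° against about -46° for the antenna. The mug, bottle and mouse look unmoved, and the arm is clear.

```bash
python3 -c "
from workcell import *
print(hand_in())"
```

```text
the job is handed in; nothing more can be done
None
```

The antenna box is switched over to the antenna's socket, which I measured as the -40° one, and the job is handed in. Handing in gave no verdict.

**How it went:** I gripped the knob, lifted it about 9.5 mm and turned it about 34° clockwise. I then felt for the notch with light contact of a few newtons. My first guess from the pictures was about 3° off because of a shadow, and the first sweep went the wrong way. Going back clockwise, the pin entered at about -38° in the box frame. I lowered the knob with the pin in the notch and opened the jaws, and the spring dropped it home.

**Last checks:**
- **Knob height:** the wing top is at 105.8 mm, against 105.9 mm before the move, so the knob is fully home.
- **Pointer:** it stands at -45.6° in the world frame, against about -46° for the antenna.
- **Forces:** at the end of every move the vertical wrist force was below 7 N and the twist below 0.15 N m, both well under the limits.
- **Bystanders:** the mug, bottle and mouse look unmoved in the pictures; I did not measure their positions again.
- **Arm:** it was clear of everything when I handed in at about 17 s.
- **Disagreement:** the side camera reads about 3 mm off the top camera, so I relied on the top view.

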